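Shut and bolt the counter case

TASK

Somebody pushed the bolt of the small counter case home while its sliding door stood open, so the bolt's pin now stands in the door's way. Pull the black bolt knob out until it snaps into its outer position, slide the door fully shut by its upright bar, then push the knob fully home so that the pin locks the door. Leave the jars on the case and the pad and tape beside it as they are.

Things in the scene. Friction and masses are not known exactly. Their poses are not given: they have to be found in the camera images.
- counter_case: oak case, in mm 150 deep (x), 370 wide (y), 215 high (z up); origin: centre of the underside; its front faces its -x, front plane at x = -75. The 14 thick top has an eave 18 beyond the front plane, underside at z = 201: knob and bar are gripped with the tool leaning back 25 to 45 degrees, fingers pointing in and down. Left half (y > 0) a fixed clear pane, right half the doorway, far right the jamb
- knob (a point): centre of the bolt's black knob, a cylinder 28 mm across and 26 long, axis along the case's x; moves with the bolt. Home, it lies at (-108, -160, 118) mm in the case's frame, pulled out 20 further to -x. Between it and the jamb is a steel housing 26 wide and 26 high (its plate 52 high) that stands 16 out from the front plane, 4 behind the knob when home
- case_bolt (a joint): bolt travel in m: 0 = home (8 mm pin across the door's track), 0.020 = pulled out to its stop along the case's -x (pin clear). A spring detent snaps it to the nearer end: 6 to 9 N to leave either end, easing off to the middle at 0.010. It goes home only with the door open clear of the pin, or fully shut, when the pin enters a slot in the door (2 mm play each side)
- handle (a point): middle of the door's upright steel pull bar, 11 mm in diameter and 100 long (along z), which stands 36 in front of the door's face on two standoffs 34 above and below this point; it moves with the door. Door shut, it lies at (-106, -72, 118) mm in the case's frame
- case_door (a joint): opening of the door in m: 0 = fully shut (against its stop, to the right, the case's -y), 0.150 = fully open (to the left, +y); the door is 180 wide with a clear pane in an aluminium frame, runs in grooves and stays where it is left; about 2 N of friction, driven along the case's y
- jar_1: spice jar, 44 in diameter, 96 high, standing on the case; origin at the centre of its underside
- jar_2: another spice jar, 44 in diameter, 96 high, standing on the case; origin at the centre of its underside
- pad: blue order pad, 148 x 109 x 14, lying on the worktop in front of the case, to the left; origin at the centre of its underside
- tape: roll of tape, 94 in diameter, 48 high, lying on the worktop in front of the case, to the right; origin at the centre of its underside

How it is judged:
On the way, in this order (a step that is already met when the one before it is completed fails the run):
1. the bolt is pulled out to its outer position (value of joint case_bolt above 0.016 m), for 0.2 s.
2. with the bolt still out, the door is slid fully shut (value of joint case_door below 0.003 m and value of joint case_bolt above 0.012 m), for 0.2 s.
3. the bolt is pushed home (value of joint case_bolt below 0.002 m and value of joint case_door below 0.003 m), for 0.2 s.
At the end, for the whole second after the job is handed in: the door is shut to within 3 mm of its stop and the bolt is home to within 2 mm, its pin in the door's slot (all of step 3); the robot touches nothing.
It fails at once if a jar on the case is knocked over or shifted by more than 30 mm (distance of any of jar_1, jar_2 from where it was at the start of the episode above 0.03 m or angle between any of jar_1, jar_2's own z axis and vertical above 0.4 rad).
It fails at once if the pad or the tape is shifted by more than 30 mm (distance of any of pad, tape from where it was at the start of the episode above 0.03 m).
It also fails if it takes over 51 s, if anything falls off the work surface, if the arm or the gripper's body presses on something with over 40 N, if the wrist force passes 120 N, or if a joint passes its speed limit or range.

ROBOT

A 7-joint arm with a two-finger parallel gripper is mounted at the origin on a cart in front of the work surface, level with it; the furniture and walls round the work are solid. World frame = base frame: x ahead of the robot, y to its left, z up, the work surface at z = 0. Lengths are in m, angles in rad, forces in N, time in s.
With the tool pointing down it reaches from about 0.425 to 0.925 m from the base axis. Payload 6.8 kg.
Tool frame: the origin (TCP) lies at the very end of the fingers, on their centre line; the grasp point (between the pads) lies 19 mm behind it; z points along the fingers, x is the direction in which the jaws open and shut, and the axes are right-handed (so a half turn about z gives the same grasp; the last joint's range is limited). The gripper opens to 85 mm and grips with 20 to 120 N. Pads are 22 mm wide; open, the fingers measure 114 mm over their backs; the gripper's body (76 mm by 85 mm) begins 54 mm behind the grasp point. The pads swing forward as they close: fully open they stand 13 mm farther back than shut.
Start: joints at [1.173, 0.477, 0.022, 1.555, -0.011, 1.109, -0.083], TCP at [0.193, -0.647, 0.231] pointing down, gripper open.
Joint ranges: [-2.96, 2.96], [-0.34, 2.1], [-1.41, 1.46], [0.24, 2.44], [-1.37, 4.51], [0.17, 1.92], [-2.96, 2.96]. Speed limits (rad/s): [2.39, 2.39, 3.14, 3.14, 3.14, 3.14, 3.14].

INTERFACE

Orientations are given as a rotation vector (axis times angle).
In Python, from bench import * gives the robot as it stands.
- The arm moves only by the tool servo_tool, never from a script. Its argument "increments" is one flat list of numbers, 7 for each row, row after row: the shift along the tool's x, y, z in mm, then the turn, a rotation vector about the tool's x, y, z in rad, then the finger opening in mm, from 0 to 85.4. In form: [tx, ty, tz, wx, wy, wz, fingers, tx, ty, tz, wx, wy, wz, fingers, ...]. A call has exactly 8 rows; each row shifts and turns the commanded pose from where the row before left it, along the tool's axes as they then stand; what a row does not reach is not made up. A row lasts 1/8 s, in which the tool goes at most 62.5 mm and 10.7 degrees, less where a joint would pass 70% of its speed; a pose out of reach is approached as far as the arm can. A call is refused whole if a number of a shift passes 62.5 or a number of a turn 0.188, either way. A call with a gripper value outside its range is refused whole. The fingers move at their own pace and stop on an object; "squeeze" is the grip in N (left out, the last holds). Time passes only in rows, so rows that do not move let the fingers close, or fill a call up. It gives the time, the measured TCP pose, the force and the opening at its end, in the units of the state.
- get_obs(): the state, without advancing time (a new reading comes with each control period).
- grab_frame(name): name is "side" or "top" or "wrist"; returns (picture, depth): 400x640x3 uint8, red, green, blue; 400x640 float32, m along the optical axis (not along the pixel's ray), 0 where there is no reading.
- calibration(name): a dict with "fx", "fy", "cx", "cy" (pixels), "eye" and "orientation" of the camera in the world; the wrist camera has in their place "T_tool_cam" (4x4, takes a point from camera to tool coordinates, whose origin is the TCP and whose axes are the tool frame's). Camera axes: x right, y up, looking along -z (the intrinsics and any distortion apply to the point x, -y, -z); pixel columns grow to the right and rows downward; lengths in m; the calibration is good to about 2 mm. A picture is of the moment at which its call begins: read the wrist's pose just before it. calibration takes no time and is no camera call.
- hand_in(): hands the job in, once; it reports no verdict.
The state is a dict: "clock": time; "joints": joint angles; "qvel": joint speeds; "tau": joint torques, N m; "tcp_pos": TCP position; "orientation": TCP orientation; "contact_force": force on the tool from outside, world axes, zero at the start; "moment": the same for the moment, N m; "grip_width": finger opening in m.
Only numpy, scipy, OpenCV 4.12 (cv2) and the standard library are available. Lean on these libraries where they do the work, as an engineer would, in place of code of your own. Each camera call takes 0.05 s, during which the arm holds its last target.

## Working session

There is one attempt and no reset: what is moved stays moved. The work goes in short steps, Python scripts to look and compute and a tool call to move; the robot and the scene stay as the last step left them, time stands still between calls to the robot, and variables do not carry over. Pictures are saved under pics/ and viewed, and the job is handed in when it is done.

Besides the shell and the picture viewer there is one more tool, called after ">>>" in YAML: its name, and indented under it one key for each argument. servo_tool: Moves the arm, as the interface text tells. Its arguments: {"type":"object","properties":{"increments":{"type":"array","items":{"type":"number"}},"squeeze":{"type":"number"}},"required":["increments"]}

```bash
mkdir -p pics; ls
python3 - <<'E'
from bench import *
import cv2
print(get_obs())
for n in ("side","top","wrist"):
    print(n,calibration(n))
for n in ("side","top"):
    p,d=grab_frame(n); cv2.imwrite(f"pics/{n}0.png",p[:,:,::-1])
    import numpy as np; np.savez(f"{n}0.npz",p=p,d=d)
E
```

```text
pics
{'clock': 0.0, 'joints': array([ 1.17289712,  0.47781098,  0.02234488,  1.55644052, -0.0114773 ,
        1.10929241, -0.08307459]), 'qvel': array([ 0.00010568,  0.00065638,  0.00189848, -0.00119909, -0.00200998,
        0.00046889, -0.00049866]), 'tau': array([-1.73282137e-04, -5.96441174e+01,  1.60821129e+00, -2.81191742e+01,
        1.24190966e-02,  9.27463872e-03, -2.79118893e-06]), 'tcp_pos': array([ 0.19269771, -0.64630011,  0.23032314]), 'orientation': array([-2.51820280e+00,  1.87676133e+00,  2.43520363e-03]), 'contact_force': array([-0.0440077 ,  0.63104944, -0.60903466]), 'moment': array([0.03253394, 0.01582476, 0.05655189]), 'grip_width': 0.0856867896360661}
side {'fx': 491.9007481305218, 'fy': 491.9007481305218, 'cx': 316.5667969275178, 'cy': 196.8524699564211, 'eye': array([0.27221274, 0.77938239, 1.01823375]), 'orientation': array([ 0.17118781, -1.17465118, -2.67724264])}
top {'fx': 464.28417918228024, 'fy': 464.28417918228024, 'cx': 309.27336323889176, 'cy': 201.16708269439314, 'eye': array([ 0.14334445, -0.25381944,  1.33093372]), 'orientation': array([ 0.2923946 , -0.22587625, -1.28027164])}
wrist {'fx': 295.00528541828953, 'fy': 295.00528541828953, 'cx': 321.59264440845317, 'cy': 200.54365737374147, 'T_tool_cam': array([[ 9.99998398e-01,  1.58300280e-03, -8.35645572e-04,
        -3.32574406e-04],
       [ 1.27680926e-03, -9.57982795e-01, -2.86822828e-01,
        -7.29833274e-02],
       [-1.25457542e-03,  2.86821301e-01, -9.57983281e-01,
        -1.43244037e-01],
       [ 0.00000000e+00,  0.00000000e+00,  0.00000000e+00,
         1.00000000e+00]])}
```

View pics/side0.png

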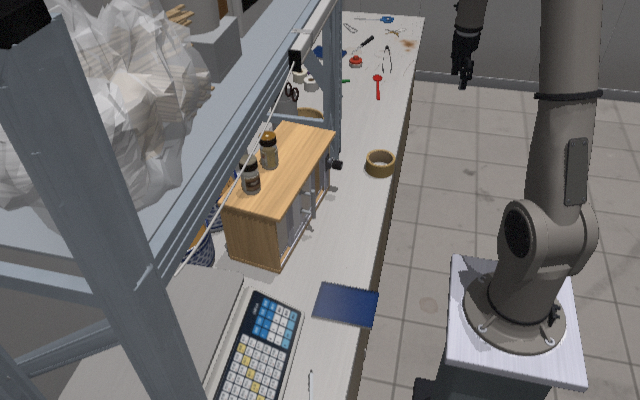

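View pics/top0.png

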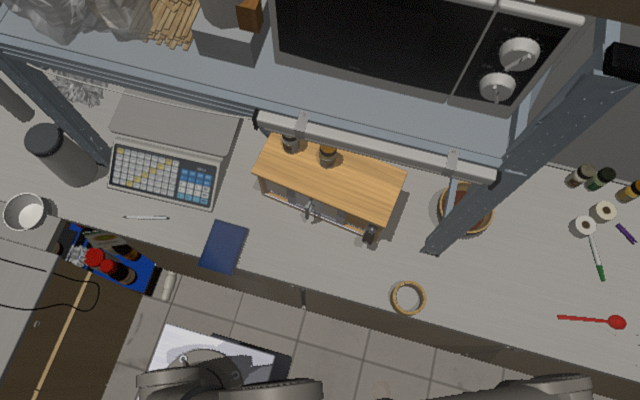

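The side view shows the case with its front toward the robot: knob at about (336,164), bar at (309,203), jars at (250,175) and (268,150). The top view shows the case top spanning (252,160)-(405,185), with the knob at (369,236), the tape at (408,298) and the pad at (224,246). Next I'll fit the case's pose.

```bash
cat > h.py <<'E'
import numpy as np, cv2
from scipy.spatial.transform import Rotation as R
from bench import *
def cam(n,obs=None):
    c=calibration(n)
    if n=="wrist":
        T=np.array(c["T_tool_cam"]); o=obs
        W=np.eye(4); W[:3,:3]=R.from_rotvec(o["orientation"]).as_matrix(); W[:3,3]=o["tcp_pos"]
        T=W@T
    else:
        T=np.eye(4); T[:3,:3]=R.from_rotvec(c["orientation"]).as_matrix(); T[:3,3]=c["eye"]
    return c,T
def cloud(c,T,d):
    v,u=np.mgrid[:d.shape[0],:d.shape[1]]
    P=np.stack([(u-c["cx"])/c["fx"]*d,-(v-c["cy"])/c["fy"]*d,-d],-1)
    return P@T[:3,:3].T+T[:3,3]
def ray(c,T,u,v):
    return T[:3,3],T[:3,:3]@np.array([(u-c["cx"])/c["fx"],-(v-c["cy"])/c["fy"],-1])
def onz(c,T,u,v,z):
    o,r=ray(c,T,u,v); return o+r*(z-o[2])/r[2]
def proj(c,T,P):
    q=(np.asarray(P)-T[:3,3])@T[:3,:3]
    return np.stack([c["cx"]-c["fx"]*q[...,0]/q[...,2],c["cy"]+c["fy"]*q[...,1]/q[...,2]],-1)
E
python3 - <<'E'
from h import *
for n in ("top","side"):
    z=np.load(n+"0.npz");c,T=cam(n);X=cloud(c,T,z["d"]);p=z["p"]
    hsv=cv2.cvtColor(p,cv2.COLOR_RGB2HSV)
    oak=(hsv[...,0]>8)&(hsv[...,0]<25)&(hsv[...,1]>70)
    m=(abs(X[...,2]-.215)<.012)&oak
    k,l,st,ce=cv2.connectedComponentsWithStats(m.astype(np.uint8))
    i=1+np.argmax(st[1:,4]); mm=l==i
    print(n,st[i],np.median(X[mm][:,2]))
    ct=max(cv2.findContours(mm.astype(np.uint8),0,1)[0],key=cv2.contourArea)[:,0]
    Q=np.array([onz(c,T,u,v,.215)[:2] for u,v in cv2.convexHull(ct)[:,0]],np.float32)
    r=cv2.minAreaRect(Q);print(r,cv2.boxPoints(r))
    for name,(u,v) in dict(top=dict(knob=(369,236),bar=(311,210),tape=(408,285),pad=(224,246)),side=dict(knob=(337,164),bar=(309,203),tape=(380,155),pad=(346,305)))[n].items():
        print(name,np.round(np.median(X[v-1:v+2,u-1:u+2].reshape(-1,3),0),3))
E
```

```text
top [ 251  132  157   96 7337] 0.21576972909362224
((0.6211354732513428, -0.1754714399576187), (0.37702009081840515, 0.170113205909729), 82.10446166992188) [[ 5.1099008e-01 -3.5051045e-01]
 [ 6.7949063e-01 -3.7387845e-01]
 [ 7.3128086e-01 -4.3243170e-04]
 [ 5.6278032e-01  2.2935569e-02]]
knob [ 0.506 -0.321  0.132]
bar [ 0.552 -0.147  0.088]
tape [ 0.431 -0.467  0.021]
pad [0.398 0.072 0.011]
side [ 224  120  112  102 4917] 0.21524694667588218
((0.6189740896224976, -0.16921818256378174), (0.3868038058280945, 0.17118574678897858), 82.35916900634766) [[ 0.50842595 -0.34952223]
 [ 0.67809176 -0.37228352]
 [ 0.7295222   0.01108587]
 [ 0.5598564   0.03384715]]
knob [ 0.499 -0.31   0.127]
bar [ 0.558 -0.203  0.059]
tape [ 0.397 -0.506  0.028]
pad [0.392 0.081 0.012]
```

Run:
```python
import cv2
a=cv2.imread("pics/top0.png")[110:310,230:450];cv2.imwrite("pics/topz.png",cv2.resize(a,None,fx=3,fy=2.9,interpolation=2)[:600])
a=cv2.imread("pics/side0.png")[110:280,210:400];cv2.imwrite("pics/sidez.png",cv2.resize(a,None,fx=3.5,fy=3.5,interpolation=2)[:600])
```

```text
(no output)
```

View pics/topz.png

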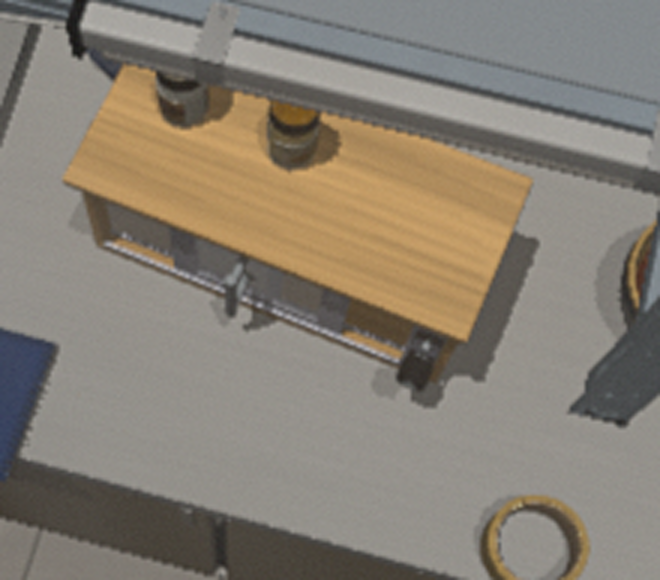

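View pics/sidez.png

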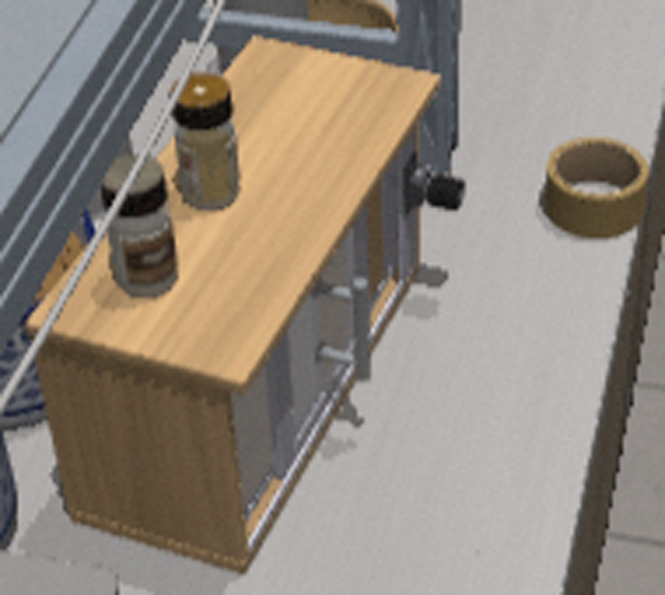

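```bash
cat >> h.py <<'E'
YAW=np.deg2rad(-7.8)
CR=R.from_euler('z',YAW).as_matrix(); CO=np.array([.628,-.178,0])
def w2c(P): return (np.asarray(P)-CO)@CR
def c2w(P): return CR@np.asarray(P)+CO
E
python3 - <<'E'
from h import *
S={}
for n in ("top","side"):
    z=np.load(n+"0.npz");c,T=cam(n);X=cloud(c,T,z["d"]);p=z["p"].astype(int)
    C=(X-CO)@CR
    m=(p.max(-1)<70)&(abs(C[...,1]+.16)<.05)&(C[...,0]<-.08)&(C[...,0]>-.17)&(C[...,2]>.07)&(C[...,2]<.16)
    v,u=np.nonzero(m);print(n,len(u),u.mean(),v.mean(),u.min(),u.max(),v.min(),v.max(),"knob med case",np.median(C[m],0).round(4))
    S[n]=ray(c,T,u.mean(),v.mean())
    b=(C[...,0]<-.095)&(C[...,0]>-.13)&(C[...,1]>-.1)&(C[...,1]<.12)&(C[...,2]>.05)&(C[...,2]<.18)
    v,u=np.nonzero(b);print("bar",len(u),np.median(C[b],0).round(4),C[b].min(0).round(3),C[b].max(0).round(3),u.mean(),v.mean())
    S[n+'b']=ray(c,T,u.mean(),v.mean())
    print("jars etc")
    for lo,hi in ((.04,.06),):
        t=(X[...,2]>.035)&(X[...,2]<.055)&(X[...,0]<.48)&(X[...,0]>.33)&(X[...,1]<-.35)&(X[...,1]>-.6)
        if t.sum():print("tape",X[t].min(0).round(3),X[t].max(0).round(3))
    q=(X[...,2]>.3)&(X[...,2]<.8)&(X[...,0]>.3)&(X[...,0]<.9)&(X[...,1]>-.6)&(X[...,1]<-.3)
    if q.sum():
        for y0 in np.arange(-.6,-.3,.05):
            k=q&(X[...,1]>y0)&(X[...,1]<y0+.05)
            if k.sum()>5:print("post y",y0.round(2),X[k].min(0).round(2),X[k].max(0).round(2))
for s in('','b'):
    (a,r),(b,q)=S["top"+s],S["side"+s]
    k=np.linalg.lstsq(np.stack([r,-q],1),b-a,rcond=None)[0]
    A,B=a+r*k[0],b+q*k[1];print(s,(A+B)/2,w2c((A+B)/2),np.linalg.norm(A-B))
E
```

```text
top 109 368.26605504587155 237.30275229357798 362 374 230 244 knob med case [-0.1037 -0.1579  0.129 ]
bar 58 [-0.1063  0.0221  0.1347] [-0.109  0.018  0.073] [-0.097  0.027  0.172] 306.5689655172414 211.79310344827587
jars etc
tape [ 0.348 -0.518  0.035] [ 0.441 -0.426  0.054]
post y -0.6 [ 0.73 -0.55  0.5 ] [ 0.79 -0.55  0.59]
post y -0.55 [ 0.53 -0.55  0.3 ] [ 0.79 -0.5   0.8 ]
post y -0.5 [ 0.52 -0.5   0.3 ] [ 0.65 -0.45  0.8 ]
post y -0.45 [ 0.52 -0.45  0.56] [ 0.65 -0.4   0.8 ]
post y -0.4 [ 0.52 -0.4   0.56] [ 0.66 -0.35  0.8 ]
post y -0.35 [ 0.52 -0.35  0.56] [ 0.65 -0.3   0.8 ]
side 107 334.70093457943926 164.54205607476635 327 342 159 169 knob med case [-0.1024 -0.148   0.1232]
bar 126 [-0.1047  0.0268  0.1213] [-0.109  0.016  0.069] [-0.096  0.032  0.17 ] 312.7142857142857 203.6984126984127
jars etc
tape [ 0.346 -0.522  0.035] [ 0.437 -0.419  0.054]
post y -0.55 [ 0.53 -0.55  0.3 ] [ 0.65 -0.5   0.52]
post y -0.5 [ 0.53 -0.5   0.3 ] [ 0.58 -0.47  0.53]
post y -0.4 [ 0.52 -0.39  0.56] [ 0.52 -0.35  0.58]
post y -0.35 [ 0.52 -0.35  0.56] [ 0.58 -0.3   0.6 ]
 [ 0.5082731  -0.32110473  0.11529461] [-0.09919763 -0.1580295   0.11529461] 0.0007623090889017886
b [ 0.52993722 -0.14086308  0.11975512] [-0.10219554  0.02348468  0.11975512] 0.0013784015575361455
```

```bash
cat >> h.py <<'E'
def tgtR(a): 
    a=np.deg2rad(a); return CR@np.array([[0,np.cos(a),np.sin(a)],[1,0,0],[0,np.sin(a),-np.cos(a)]])
def delta(Pw,Rw=None,n=8):
    o=get_obs();M=R.from_rotvec(o["orientation"]).as_matrix()
    t=M.T@(np.asarray(Pw)-o["tcp_pos"])*1000
    print("clock",o["clock"],"tcp",o["tcp_pos"].round(4),"case",w2c(o["tcp_pos"]).round(4),"F",o["contact_force"].round(1),"w",round(o["grip_width"],4))
    print("tool shift mm",t.round(1),"per row",(t/n).round(2))
    if Rw is not None:
        w=R.from_matrix(M.T@Rw).as_rotvec();print("turn",w.round(4),"per row",(w/n).round(4))
E
python3 - <<'E'
from h import *
delta(c2w([-.190,-.160,.25]),tgtR(32),16)
E
```

```text
clock 0.1 tcp [ 0.1927 -0.6464  0.2304] case [-0.3677 -0.5231  0.2304] F [-0.3  0.1 -0.7] w 0.0856
tool shift mm [-257.3 -311.9  -19.2] per row [-16.08 -19.49  -1.2 ]
turn [-0.1647  0.7526 -2.6221] per row [-0.0103  0.047  -0.1639]
```

```bash
cat >> h.py <<'E'
def rows(Pw,W,n,f):
    """n rows; each turns W/n (tool rotvec), straight world line to Pw"""
    o=get_obs();M=R.from_rotvec(o["orientation"]);p=np.array(o["tcp_pos"]);s=(np.asarray(Pw)-p)/n
    out=[]
    for k in range(n):
        t=M.inv().apply(s)*1000; out.append([*t.round(1),*np.round(np.array(W)/n,4),f]); M=M*R.from_rotvec(np.array(W)/n)
    for i in range(0,n,8): print([float(x) for r in out[i:i+8] for x in r])
E
python3 - <<'E'
from h import *
rows(c2w([-.190,-.160,.25]),[0,0,-2.72],16,85)
E
```

```text
[-16.1, -19.5, -1.2, 0.0, 0.0, -0.17, 85.0, -12.6, -21.9, -1.2, 0.0, 0.0, -0.17, 85.0, -8.7, -23.7, -1.2, 0.0, 0.0, -0.17, 85.0, -4.5, -24.9, -1.2, 0.0, 0.0, -0.17, 85.0, -0.2, -25.3, -1.2, 0.0, 0.0, -0.17, 85.0, 4.0, -24.9, -1.2, 0.0, 0.0, -0.17, 85.0, 8.2, -23.9, -1.2, 0.0, 0.0, -0.17, 85.0, 12.1, -22.2, -1.2, 0.0, 0.0, -0.17, 85.0]
[15.7, -19.8, -1.2, 0.0, 0.0, -0.17, 85.0, 18.8, -16.9, -1.2, 0.0, 0.0, -0.17, 85.0, 21.4, -13.4, -1.2, 0.0, 0.0, -0.17, 85.0, 23.4, -9.6, -1.2, 0.0, 0.0, -0.17, 85.0, 24.7, -5.5, -1.2, 0.0, 0.0, -0.17, 85.0, 25.2, -1.3, -1.2, 0.0, 0.0, -0.17, 85.0, 25.1, 3.0, -1.2, 0.0, 0.0, -0.17, 85.0, 24.2, 7.2, -1.2, 0.0, 0.0, -0.17, 85.0]
```

>>> servo_tool:
  increments: [-16, -19.5, -1, 0, 0, -0.17, 85, -12.5, -22, -1, 0, 0, -0.17, 85, -8.5, -23.5, -1, 0, 0, -0.17, 85, -4.5, -25, -1, 0, 0, -0.17, 85, 0, -25, -1, 0, 0, -0.17, 85, 4, -25, -1, 0, 0, -0.17, 85, 8, -24, -1, 0, 0, -0.17, 85, 12, -22, -1, 0, 0, -0.17, 85]

```text
clock: 1.1
tcp_pos: [0.3056, -0.4787, 0.239]
orientation: [-3.138, -0.133, 0.001]
contact_force: [-0.5, 0.6, -0.4]
grip_width: 0.0855
```

>>> servo_tool:
  increments: [15.5, -20, -1, 0, 0, -0.17, 85, 19, -17, -1, 0, 0, -0.17, 85, 21.5, -13.5, -1, 0, 0, -0.17, 85, 23.5, -9.5, -1, 0, 0, -0.17, 85, 24.5, -5.5, -1, 0, 0, -0.17, 85, 25, -1, -1, 0, 0, -0.17, 85, 25, 3, -1, 0, 0, -0.17, 85, 24, 7, -1, 0, 0, -0.17, 85]

```text
clock: 2.1
tcp_pos: [0.4181, -0.3112, 0.247]
orientation: [-2.357, -2.076, 0.0]
contact_force: [0.1, -0.1, -0.6]
grip_width: 0.0854
```

Run:
```python
from h import *
# pre-grasp: grasp point 55mm behind knob along tool axis
Rw=tgtR(32); k=c2w([-.106,-.159,.118]); P=k+Rw[:,2]*(.019-.06)
delta(P,Rw,8); print(get_obs()["joints"].round(2)); print(w2c(P))
```

```text
clock 2.1 tcp [ 0.4181 -0.3112  0.247 ] case [-0.1899 -0.1605  0.247 ] F [ 0.1 -0.1 -0.6] w 0.0854
tool shift mm [ 0.9 62.3 94.2] per row [ 0.11  7.78 11.78]
turn [-0.5591 -0.003   0.0096] per row [-0.0699 -0.0004  0.0012]
[ 1.07  0.27 -0.65  1.87  0.19  1.06  1.79]
[-0.12772669 -0.159       0.15276997]
```

>>> servo_tool:
  increments: [0, 0, 0, -0.07, 0, 0, 75, 0, 0, 0, -0.07, 0, 0, 75, 0, 0, 0, -0.07, 0, 0, 75, 0, 0, 0, -0.07, 0, 0, 75, 0, 0, 0, -0.07, 0, 0, 75, 0, 0, 0, -0.07, 0, 0.01, 75, 0, 0, 0, -0.07, 0, 0, 75, 0, 0, 0, -0.07, 0, 0, 75]

```text
clock: 3.1
tcp_pos: [0.4176, -0.312, 0.2471]
orientation: [2.02, 1.752, 0.509]
contact_force: [-0.1, -0.6, 0.0]
grip_width: 0.075
```

Run:
```python
from h import *
Rw=tgtR(32); k=c2w([-.106,-.159,.118]); P=k+Rw[:,2]*(.019-.06)
delta(P,Rw,8); print(get_obs()["joints"].round(2))
o=get_obs();p,d=grab_frame("wrist");cv2.imwrite("pics/w1.png",p[:,:,::-1])
c,T=cam("wrist",o)
for q in ([-.108,-.16,.118],[-.106,.023,.118],[-.093,-.185,.215]): print(proj(c,T,c2w(q)).round(1))
np.savez("w1.npz",p=p,d=d,T=T)
```

```text
clock 3.1 tcp [ 0.4176 -0.312   0.2471] case [-0.1903 -0.1613  0.2471] F [-0.1 -0.6  0. ] w 0.075
tool shift mm [  2.3   2.7 113.2] per row [ 0.29  0.34 14.14]
turn [ 0.003   0.     -0.0061] per row [ 0.0004  0.     -0.0008]
[ 1.49  0.08 -0.8   2.21 -0.55  0.45  2.58]
[323.1 186.6]
[499.7 186.9]
[294.4 280.7]
```

View pics/w1.png

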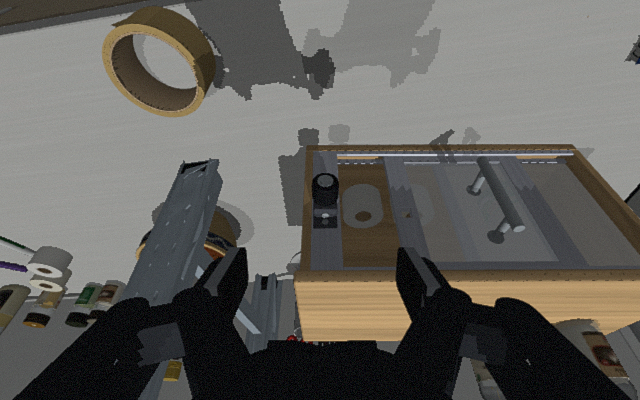

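The wrist view shows the knob at (325,188), within 2 px of the prediction (323,187). The bar is centred near (500,192) and the eave corner is at (297,281), also as predicted. So the pose fit is good and I'll move in.

>>> servo_tool:
  increments: [0.3, 0.3, 14, 0, 0, -0.006, 70, 0.3, 0.3, 14, 0, 0, 0, 70, 0.3, 0.3, 14, 0, 0, 0, 70, 0.3, 0.3, 14, 0, 0, 0, 70, 0.3, 0.3, 14, 0, 0, 0, 70, 0.3, 0.3, 14, 0, 0, 0, 70, 0.3, 0.3, 14, 0, 0, 0, 70, 0.3, 0.3, 14, 0, 0, 0, 70]

```text
clock: 4.15
tcp_pos: [0.4797, -0.3178, 0.1531]
orientation: [2.016, 1.759, 0.506]
contact_force: [0.1, -0.7, -0.6]
grip_width: 0.0705
```

Run:
```python
from h import *
Rw=tgtR(32); k=c2w([-.108,-.1585,.118]); P=k+Rw[:,2]*.019
delta(P,Rw,8); print(get_obs()["joints"].round(2))
o=get_obs();p,d=grab_frame("wrist");cv2.imwrite("pics/w2.png",p[:,:,::-1])
c,T=cam("wrist",o)
for q in ([-.108,-.16,.118],[-.121,-.16,.118]): print(proj(c,T,c2w(q)).round(1))
```

```text
clock 4.15 tcp [ 0.4797 -0.3178  0.1531] case [-0.128  -0.1587  0.1531] F [ 0.1 -0.7 -0.6] w 0.0705
tool shift mm [ 0.1 -1.7 59.4] per row [ 0.01 -0.22  7.42]
turn [ 0.0007 -0.0011 -0.0002] per row [ 0.0001 -0.0001 -0.    ]
[ 1.18  0.33 -0.64  2.21 -0.32  0.17  2.35]
[319.5 223.6]
[319.4 211.2]
```

View pics/w2.png

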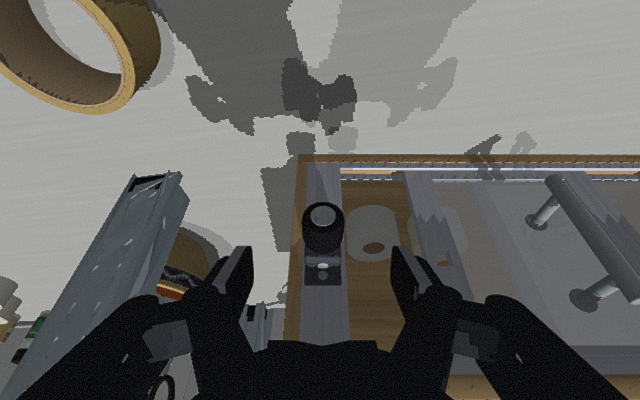

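The knob is centred between the fingers: its body is at (323,230) and the fingers straddle column 321. The clearances look good.

>>> servo_tool:
  increments: [0.2, 0, 4, 0, 0, 0, 70, 0.2, 0, 4, 0, 0, 0, 70, 0.2, 0, 4, 0, 0, 0, 70, 0.2, 0, 4, 0, 0, 0, 70, 0.2, 0, 4, 0, 0, 0, 70, 0, 0, 4, 0, 0, 0, 70, 0, 0, 4, 0, 0, 0, 70, 0, 0, 4, 0, 0, 0, 70]

```text
clock: 5.2
tcp_pos: [0.4967, -0.3195, 0.1283]
orientation: [2.018, 1.762, 0.507]
contact_force: [0.2, 0.2, -0.9]
grip_width: 0.0702
```

Run:
```python
from h import *
Rw=tgtR(32); k=c2w([-.108,-.1585,.118]); P=k+Rw[:,2]*.019
delta(P,Rw,8); print(get_obs()["joints"].round(3))
```

```text
clock 5.2 tcp [ 0.4967 -0.3195  0.1283] case [-0.1109 -0.1581  0.1283] F [ 0.2  0.2 -0.9] w 0.0702
tool shift mm [-0.5 -3.  29.3] per row [-0.07 -0.37  3.66]
turn [-0.0014 -0.003  -0.0002] per row [-0.0002 -0.0004 -0.    ]
[ 0.86   0.345 -0.304  2.21  -0.965  0.171  2.956]
```

>>> servo_tool:
  increments: [0, 0, -4, 0, 0, 0, 70, 0, 0, -4, 0.012, 0, 0, 70, 0, 0, -4, 0.015, 0, 0, 70, 0, 0, -4, 0.015, 0, 0, 70, 0, 0, -4, 0.015, 0, 0, 70, 0, 0, -4, 0.015, 0, 0, 70, 0, 0, -4, 0.015, 0, 0, 70, 0, 0, -4, 0.015, 0, 0, 70]

```text
clock: 6.2
tcp_pos: [0.4803, -0.3178, 0.1566]
orientation: [2.086, 1.821, 0.423]
contact_force: [0.8, 0.6, -0.0]
grip_width: 0.0703
```

Run:
```python
from h import *
Rw=tgtR(26); k=c2w([-.110,-.1585,.118]); P=k+Rw[:,2]*.019
delta(P,Rw,8); print(get_obs()["joints"].round(3))
```

```text
clock 6.2 tcp [ 0.4803 -0.3178  0.1566] case [-0.1273 -0.1585  0.1566] F [ 0.8  0.6 -0. ] w 0.0703
tool shift mm [-0.1 -1.4 61.3] per row [-0.01 -0.17  7.66]
turn [ 0.001  -0.0021  0.0001] per row [ 0.0001 -0.0003  0.    ]
[ 0.538  0.262  0.055  2.177 -0.64   0.355  2.589]
```

>>> servo_tool:
  increments: [0, -0.2, 5, 0, 0, 0, 70, 0, -0.2, 5, 0, 0, 0, 70, 0, -0.2, 5, 0, 0, 0, 70, 0, -0.2, 5, 0, 0, 0, 70, 0, -0.2, 5, 0, 0, 0, 70, 0, -0.2, 5, 0, 0, 0, 70, 0, 0, 5, 0, 0, 0, 70, 0, 0, 5, 0, 0, 0, 70]

```text
clock: 7.2
tcp_pos: [0.4972, -0.32, 0.1193]
orientation: [2.086, 1.821, 0.424]
contact_force: [0.0, 0.9, 0.0]
grip_width: 0.07
```

Run:
```python
from h import *
Rw=tgtR(26); k=c2w([-.110,-.1585,.118]); P=k+Rw[:,2]*.019
delta(P,Rw,8); print(get_obs()["joints"].round(3))
o=get_obs();p,d=grab_frame("wrist");cv2.imwrite("pics/w3.png",p[:,:,::-1])
```

```text
clock 7.2 tcp [ 0.4972 -0.32    0.1193] case [-0.1103 -0.1584  0.1193] F [0.  0.9 0. ] w 0.07
tool shift mm [-0.1 -0.3 20.3] per row [-0.02 -0.04  2.54]
turn [ 0.0016 -0.0022 -0.0001] per row [ 0.0002 -0.0003 -0.    ]
[ 0.587  0.348 -0.021  2.167 -0.723  0.275  2.67 ]
```

View pics/w3.png

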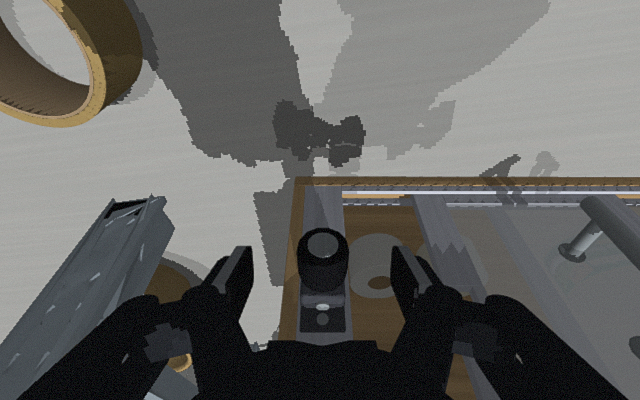

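The knob at (323,262) sits centred between the pads. I'll move in the last 20 mm and close.

>>> servo_tool:
  increments: [0, 0, 4, 0, 0, 0, 70, 0, 0, 4, 0, 0, 0, 70, 0, 0, 4, 0, 0, 0, 70, 0, 0, 4, 0, 0, 0, 70, 0, 0, 4, 0, 0, 0, 70, 0, 0, 0, 0, 0, 0, 20, 0, 0, 0, 0, 0, 0, 20, 0, 0, 0, 0, 0, 0, 20]
  squeeze: 50

```text
clock: 8.25
tcp_pos: [0.5057, -0.3207, 0.1019]
orientation: [2.086, 1.821, 0.425]
contact_force: [-1.9, 1.7, 2.0]
grip_width: 0.0264
```

Run:
```python
from h import *
Rw=tgtR(26); k=c2w([-.110,-.1585,.118]); P=k+Rw[:,2]*.019
delta(P,Rw,8); print(get_obs()["joints"].round(3))
```

```text
clock 8.25 tcp [ 0.5057 -0.3207  0.1019] case [-0.1018 -0.158   0.1019] F [-1.9  1.7  2. ] w 0.0264
tool shift mm [-0.5 -0.3  1. ] per row [-0.06 -0.04  0.12]
turn [ 0.0016 -0.0029 -0.0001] per row [ 0.0002 -0.0004 -0.    ]
[ 0.611  0.39  -0.058  2.159 -0.756  0.239  2.704]
```

>>> servo_tool:
  increments: [0, -3.4, -1.65, 0, 0, 0, 20, 0, -3.4, -1.65, 0, 0, 0, 20, 0, -3.4, -1.65, 0, 0, 0, 20, 0, -3.4, -1.65, 0, 0, 0, 20, 0, -3.4, -1.65, 0, 0, 0, 20, 0, -2, -1, 0, 0, 0, 20, 0, 0, 0, 0, 0, 0, 20, 0, 0, 0, 0, 0, 0, 20]

```text
clock: 9.25
tcp_pos: [0.4857, -0.318, 0.102]
orientation: [2.085, 1.821, 0.425]
contact_force: [5.0, 1.9, -1.7]
grip_width: 0.0262
```

Run:
```python
from h import *
delta(c2w([-.12,-.158,.102]),tgtR(26),8); print(get_obs()["joints"].round(3))
for n in("wrist","side"):
    p,d=grab_frame(n);cv2.imwrite(f"pics/{n}4.png",p[:,:,::-1] if n=="wrist" else cv2.resize(p[110:280,210:400,::-1],None,fx=3.5,fy=3.5))
```

```text
clock 9.25 tcp [ 0.4857 -0.318   0.102 ] case [-0.1219 -0.158   0.102 ] F [ 5.   1.9 -1.7] w 0.0262
tool shift mm [-0.   1.7  0.9] per row [-0.    0.22  0.11]
turn [ 0.0028 -0.0025  0.0006] per row [ 0.0003 -0.0003  0.0001]
[ 0.661  0.37  -0.094  2.195 -0.78   0.227  2.749]
```

View pics/wrist4.png

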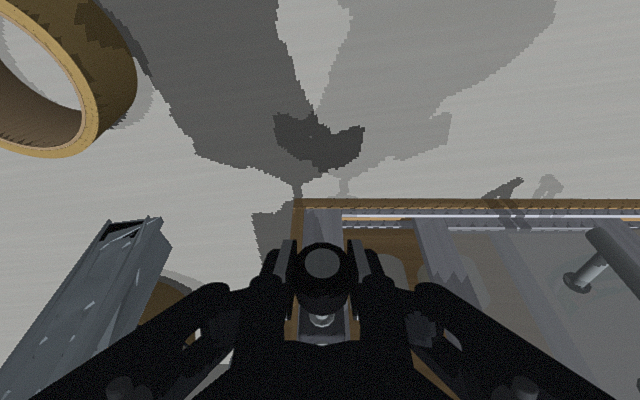

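View pics/side4.png

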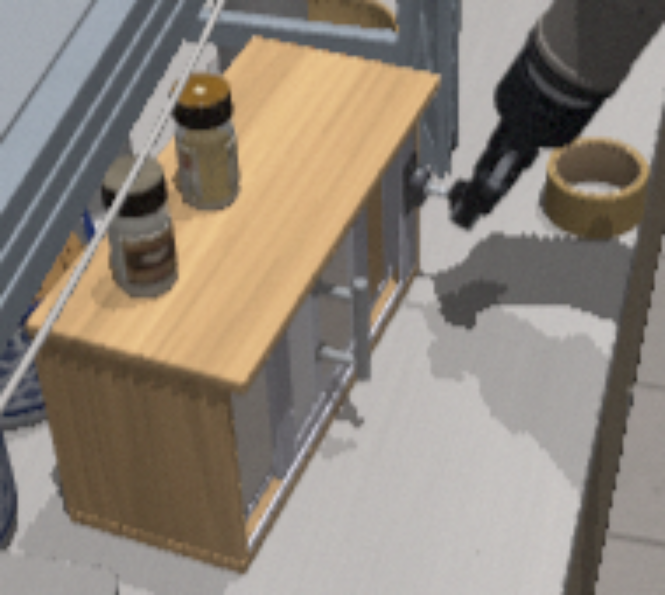

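The bolt is out: the TCP moved 20 mm, it now bears on the stop with 5 N, and the shaft shows behind the knob in both views. Next I'll release, back off and move across to the bar.

>>> servo_tool:
  increments: [0, 0, 0, 0, 0, 0, 70, 0, 0, 0, 0, 0, 0, 70, 0, 0, 0, 0, 0, 0, 70, 0, 0, -14, 0, 0, 0, 70, 0, 0, -14, 0, 0, 0, 70, 0, 0, -14, 0, 0, 0, 70, 0, 0, -14, 0, 0, 0, 70, 0, 0, -14, 0, 0, 0, 70]

```text
clock: 10.35
tcp_pos: [0.4539, -0.3141, 0.1656]
orientation: [2.086, 1.82, 0.424]
contact_force: [0.0, 0.3, -0.1]
grip_width: 0.0697
```

Run:
```python
from h import *
Rw=tgtR(28); k=c2w([-.105,.023,.118]); P=k+Rw[:,2]*(.019-.07)
delta(P,Rw,8); print(get_obs()["joints"].round(3),w2c(P))
```

```text
clock 10.35 tcp [ 0.4539 -0.3141  0.1656] case [-0.154  -0.1585  0.1656] F [ 0.   0.3 -0.1] w 0.0697
tool shift mm [181.5  21.4  13.7] per row [22.68  2.67  1.71]
turn [-0.0329 -0.002   0.    ] per row [-0.0041 -0.0002  0.    ]
[ 0.566  0.213  0.054  2.216 -0.639  0.371  2.611] [-0.12894305  0.023       0.16303033]
```

>>> servo_tool:
  increments: [22.5, 0, 0, -0.004, 0, 0, 60, 22.5, 0, 0, -0.004, 0, 0, 60, 22.5, 0, 0, -0.004, 0, 0, 60, 22.5, 0, 0, -0.004, 0, 0, 60, 22.5, 0, 0, -0.004, 0, 0, 60, 22.5, 0, 0, -0.004, 0, 0, 60, 22.5, 0, 0, -0.004, 0, 0, 60, 22.5, 0, 0, -0.004, 0, 0, 60]

```text
clock: 11.35
tcp_pos: [0.4785, -0.1353, 0.1654]
orientation: [2.065, 1.801, 0.451]
contact_force: [0.1, 0.5, -0.2]
grip_width: 0.06
```

Run:
```python
from h import *
Rw=tgtR(28); k=c2w([-.106,.023,.118]); P=k+Rw[:,2]*(.019)
delta(P,Rw,8); print(get_obs()["joints"].round(3),w2c(P))
o=get_obs();p,d=grab_frame("wrist");cv2.imwrite("pics/w5.png",p[:,:,::-1])
c,T=cam("wrist",o)
for z in (.068,.118,.168): print(proj(c,T,c2w([-.106,.023,z])).round(1))
print(proj(c,T,c2w([-.128,-.16,.118])))
```

```text
clock 11.35 tcp [ 0.4785 -0.1353  0.1654] case [-0.154   0.022   0.1654] F [ 0.1  0.5 -0.2] w 0.06
tool shift mm [ 0.8 20.2 83.3] per row [ 0.1   2.52 10.42]
turn [-0.0007 -0.0023 -0.0008] per row [-0.0001 -0.0003 -0.0001]
[-0.047  0.085  0.218  2.398 -0.198  0.175  1.786] [-0.09708004  0.023       0.101224  ]
[322.6 194.2]
[322.8 239.1]
[323.1 300.9]
[ 65.59704262 220.26863221]
```

View pics/w5.png

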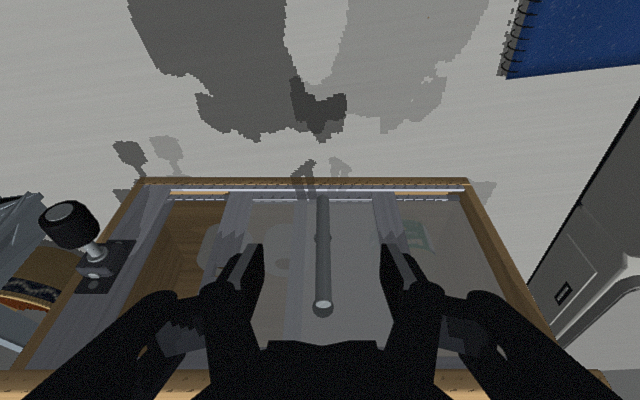

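The bar is centred at column 322, running from (322,198) to (322,305) as predicted, and the knob is out at (67,222). Next I'll lean the tool slightly more upright, because j6 is close to its limit, and move in.

>>> servo_tool:
  increments: [0.1, 5, 3, 0.01, 0, 0, 60, 0.1, 5, 3, 0.01, 0, 0, 60, 0.1, 5, 6, 0.01, 0, 0, 60, 0.1, 4, 8, 0.005, 0, 0, 60, 0.1, 0, 8, 0, 0, 0, 60, 0.1, 0, 8, 0, 0, 0, 60, 0.1, 0, 8, 0, 0, 0, 60, 0.1, 0, 8, 0, 0, 0, 60]

```text
clock: 12.4
tcp_pos: [0.5169, -0.1409, 0.128]
orientation: [2.093, 1.824, 0.419]
contact_force: [-0.8, 0.6, -1.1]
grip_width: 0.0598
```

Run:
```python
from h import *
Rw=tgtR(26); k=c2w([-.106,.023,.118]); P=k+Rw[:,2]*(.019)
delta(P,Rw,8); print(get_obs()["joints"].round(3),w2c(P))
```

```text
clock 12.4 tcp [ 0.5169 -0.1409  0.128 ] case [-0.1151  0.0217  0.128 ] F [-0.8  0.6 -1.1] w 0.0598
tool shift mm [ 1.2  4.  32. ] per row [0.15 0.5  4.  ]
turn [-0.0061 -0.0029 -0.0013] per row [-0.0008 -0.0004 -0.0002]
[-0.211  0.247  0.42   2.333 -0.739  0.178  2.312] [-0.09767095  0.023       0.10092291]
```

>>> servo_tool:
  increments: [0.2, 0.7, 6, 0, 0, 0, 60, 0.2, 0.7, 6, 0, 0, 0, 60, 0.2, 0.7, 6, 0, 0, 0, 60, 0.2, 0.7, 6, 0, 0, 0, 60, 0.2, 0.7, 5, 0, 0, 0, 60, 0, 0, 0, 0, 0, 0, 4, 0, 0, 0, 0, 0, 0, 4, 0, 0, 0, 0, 0, 0, 4]
  squeeze: 30

```text
clock: 13.4
tcp_pos: [0.5327, -0.1414, 0.1042]
orientation: [2.092, 1.825, 0.42]
contact_force: [-0.4, 0.1, -0.3]
grip_width: 0.0098
```

Run:
```python
from h import *
Rw=tgtR(26); k=c2w([-.106,-.072,.118]); P=k+Rw[:,2]*(.019)
delta(P,Rw,16); print(get_obs()["joints"].round(3),w2c(P))
p,d=grab_frame("wrist");cv2.imwrite("pics/w6.png",p[:,:,::-1])
```

```text
clock 13.4 tcp [ 0.5327 -0.1414  0.1042] case [-0.0993  0.0233  0.1042] F [-0.4  0.1 -0.3] w 0.0098
tool shift mm [-95.3   0.2   3.3] per row [-5.96  0.01  0.21]
turn [-0.0055 -0.0035 -0.0008] per row [-0.0003 -0.0002 -0.    ]
[-0.23   0.33   0.449  2.318 -1.15   0.173  2.708] [-0.09767095 -0.072       0.10092291]
```

View pics/w6.png

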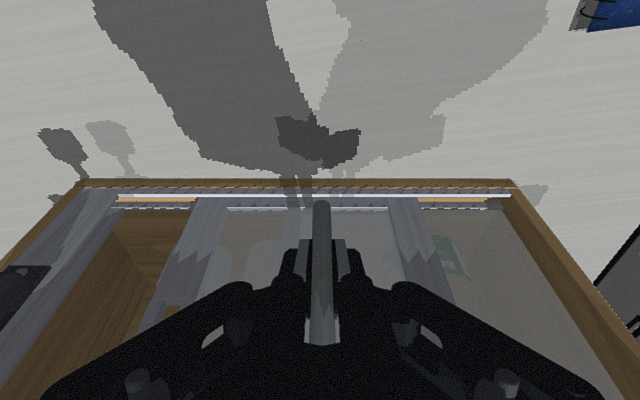

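The bar (column 322) is gripped at 9.8 mm. Now I'll slide the door.

>>> servo_tool:
  increments: [-6, 0, 0, 0, 0, 0, 4, -6, 0, 0, 0, 0, 0, 4, -6, 0, 0, 0, 0, 0, 4, -6, 0, 0, 0, 0, 0, 4, -6, 0, 0, 0, 0, 0, 4, -6, 0, 0, 0, 0, 0, 4, -6, 0, 0, 0, 0, 0, 4, -6, 0, 0, 0, 0, 0, 4]

```text
clock: 14.45
tcp_pos: [0.5261, -0.1894, 0.1042]
orientation: [2.092, 1.825, 0.42]
contact_force: [-5.5, 3.7, 8.0]
grip_width: 0.0101
```

Run:
```python
from h import *
Rw=tgtR(26); k=c2w([-.106,-.072,.118]); P=k+Rw[:,2]*(.019)
delta(P,Rw,8); print(get_obs()["joints"].round(3),w2c(P))
```

```text
clock 14.45 tcp [ 0.5261 -0.1894  0.1042] case [-0.0994 -0.0252  0.1042] F [-5.5  3.7  8. ] w 0.0101
tool shift mm [-46.8   0.2   3.5] per row [-5.85  0.03  0.44]
turn [-0.0054 -0.0039 -0.0012] per row [-0.0007 -0.0005 -0.0002]
[-0.076  0.34   0.408  2.293 -1.173  0.216  2.835] [-0.09767095 -0.072       0.10092291]
```

>>> servo_tool:
  increments: [-6, 0, 0, 0, -0.005, 0.01, 4, -6, 0.1, 0, 0, -0.005, 0.01, 4, -6, 0.1, 0.1, 0, -0.005, 0.01, 4, -6, 0.2, 0.1, 0, -0.005, 0.01, 4, -6, 0.2, 0.1, 0, -0.005, 0.01, 4, -6, 0.3, 0.1, 0, -0.005, 0.01, 4, -6, 0.3, 0.2, 0, -0.005, 0.01, 4, -6, 0.4, 0.2, 0, -0.005, 0.01, 4]

```text
clock: 15.45
tcp_pos: [0.5201, -0.2342, 0.104]
orientation: [2.163, 1.729, 0.401]
contact_force: [-10.4, 20.0, 23.5]
grip_width: 0.0102
```

Run:
```python
from h import *
Rw=tgtR(26); k=c2w([-.106,-.072,.118]); P=k+Rw[:,2]*(.019)
delta(P,Rw,8); print(get_obs()["joints"].round(3),w2c(P))
p,d=grab_frame("wrist");cv2.imwrite("pics/w7.png",p[:,:,::-1])
```

```text
clock 15.45 tcp [ 0.5201 -0.2342  0.104 ] case [-0.0993 -0.0703  0.104 ] F [-10.4  20.   23.5] w 0.0102
tool shift mm [-1.5  0.3  3.6] per row [-0.19  0.03  0.44]
turn [-0.0061  0.0307 -0.0792] per row [-0.0008  0.0038 -0.0099]
[-0.026  0.361  0.446  2.27  -1.176  0.238  2.825] [-0.09767095 -0.072       0.10092291]
```

View pics/w7.png

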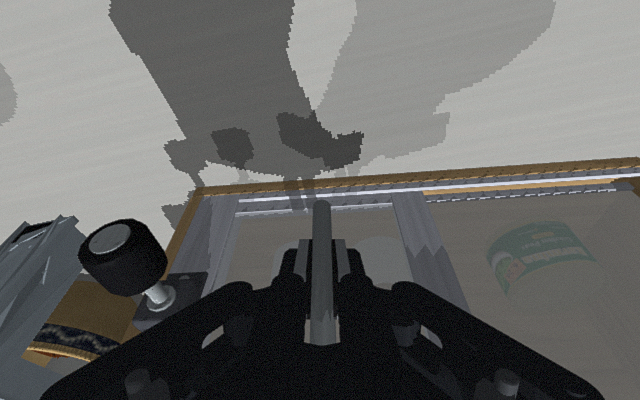

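The door frame is up against the jamb (columns 195–240), the measured y force has risen to 20 N at the stop, and the knob is still out at (122,257). I'll hold briefly, release and back off.

>>> servo_tool:
  increments: [-1, 0, 0, 0, 0, 0, 4, 0, 0, 0, 0, 0, 0, 4, 0, 0, 0, 0, 0, 0, 4, 0, 0, 0, 0, 0, 0, 55, 0, 0, 0, 0, 0, 0, 55, 0, 0, 0, 0, 0, 0, 55, 0, 0, -9, 0, 0, 0, 55, 0, 0, -9, 0, 0, 0, 55]

```text
clock: 16.5
tcp_pos: [0.5118, -0.2362, 0.12]
orientation: [2.164, 1.723, 0.394]
contact_force: [0.0, 0.3, -0.2]
grip_width: 0.0552
```

Run:
```python
from h import *
Rw=tgtR(26); k=c2w([-.106,-.072,.118]); P=k+Rw[:,2]*(.019-.07)
delta(P,Rw,8); print(get_obs()["joints"].round(3),w2c(P))
o=get_obs();p,d=grab_frame("wrist");cv2.imwrite("pics/w8.png",p[:,:,::-1])
c,T=cam("wrist",o)
for y in (-.072,-.077):print([proj(c,T,c2w([-.106,y,z])).round(1) for z in (.068,.118,.168)])
```

```text
clock 16.5 tcp [ 0.5118 -0.2362  0.12  ] case [-0.1072 -0.0735  0.12  ] F [ 0.   0.3 -0.2] w 0.0552
tool shift mm [ -0.3  -0.1 -48.7] per row [-0.04 -0.02 -6.08]
turn [-0.0061  0.0374 -0.0811] per row [-0.0008  0.0047 -0.0101]
[-0.101  0.328  0.54   2.28  -1.083  0.265  2.737] [-0.12835693 -0.072       0.1638385 ]
[array([323.8, 192.1]), array([324.4, 252.1]), array([325.2, 348.1])]
[array([316.4, 192.6]), array([315.2, 252.6]), array([313.3, 348.6])]
```

View pics/w8.png

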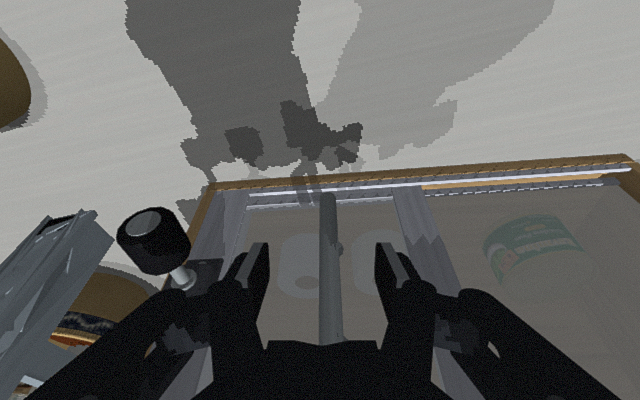

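>>> servo_tool:
  increments: [0, 0, -8, 0, 0, 0, 60, 0, 0, -8, 0, 0, 0, 60, 0, 0, -8, 0, 0, 0, 60, 0, 0, -8, 0, 0.007, -0.016, 70, 0, -2, -8, 0, 0.007, -0.016, 70, 0, -2, -8, 0, 0.007, -0.016, 70, 0, -2, -2, 0, 0.007, -0.016, 70, 0, -2, 0, 0, 0.007, -0.016, 70]

```text
clock: 17.55
tcp_pos: [0.4838, -0.2298, 0.1616]
orientation: [2.09, 1.824, 0.415]
contact_force: [-0.8, -0.1, -0.8]
grip_width: 0.0704
```

Run:
```python
from h import *
Rw=tgtR(26); k=c2w([-.126,-.1585,.118]); P=k+Rw[:,2]*(.019-.07)
delta(P,Rw,8); print(get_obs()["joints"].round(3),w2c(P))
o=get_obs();p,d=grab_frame("wrist");cv2.imwrite("pics/w9.png",p[:,:,::-1])
c,T=cam("wrist",o)
for y in (-.0705,-.0755):print([proj(c,T,c2w([-.106,y,z])).round(1) for z in (.068,.118,.168)])
print(proj(c,T,c2w([-.128,-.1585,.118])),proj(c,T,c2w([-.141,-.1585,.118])))
```

```text
clock 17.55 tcp [ 0.4838 -0.2298  0.1616] case [-0.1359 -0.0709  0.1616] F [-0.8 -0.1 -0.8] w 0.0704
tool shift mm [-87.6 -10.3  -7.4] per row [-10.95  -1.29  -0.92]
turn [-0.0055  0.0008  0.0004] per row [-0.0007  0.0001  0.0001]
[-0.232  0.209  0.712  2.305 -0.855  0.355  2.639] [-0.14835693 -0.1585      0.1638385 ]
[array([322.3, 185.8]), array([322.3, 230.4]), array([322.2, 294.1])]
[array([316.3, 185.8]), array([315.3, 230.4]), array([313.7, 294.1])]
[189.60956157 208.03821458] [183.40802707 193.2122094 ]
```

View pics/w9.png

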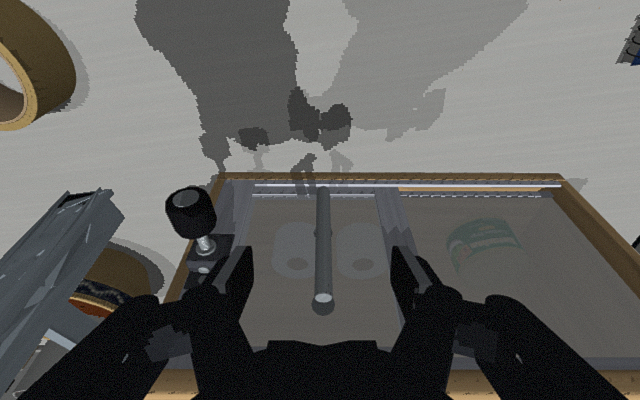

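The bar is at column 322 (y = -70.5 mm) and the knob at (191,211). Both match a shut door within 1 to 2 mm. I'll move across to the knob.

>>> servo_tool:
  increments: [-11, -1.3, -1, 0, 0, 0, 70, -11, -1.3, -1, 0, 0, 0, 70, -11, -1.3, -1, 0, 0, 0, 70, -11, -1.3, -1, 0, 0, 0, 70, -11, -1.3, -1, 0, 0, 0, 70, -11, -1.3, -1, 0, 0, 0, 70, -11, -1.3, -1, 0, 0, 0, 70, -10.6, -1.3, -1, 0, 0, 0, 70]

```text
clock: 18.6
tcp_pos: [0.4589, -0.3156, 0.1644]
orientation: [2.091, 1.823, 0.414]
contact_force: [0.3, 0.4, -0.2]
grip_width: 0.0701
```

Run:
```python
from h import *
Rw=tgtR(26); k=c2w([-.128,-.1585,.118]); P=k+Rw[:,2]*(.019)
delta(P,Rw,8); print(get_obs()["joints"].round(3),w2c(P))
```

```text
clock 18.6 tcp [ 0.4589 -0.3156  0.1644] case [-0.1488 -0.1593  0.1644] F [ 0.3  0.4 -0.2] w 0.0701
tool shift mm [ 0.8 -1.2 69.8] per row [ 0.11 -0.15  8.73]
turn [-0.0058  0.0014 -0.0005] per row [-0.0007  0.0002 -0.0001]
[ 0.027  0.261  0.673  2.235 -0.94   0.471  2.891] [-0.11967095 -0.1585      0.10092291]
```

>>> servo_tool:
  increments: [0.1, -0.1, 3, 0, 0, 0, 70, 0.1, -0.1, 3, 0, 0, 0, 70, 0.1, -0.1, 3, 0, 0, 0, 70, 0.1, -0.1, 3, 0, 0, 0, 70, 0.1, -0.1, 3, 0, 0, 0, 70, 0.1, -0.1, 3, 0, 0, 0, 70, 0.1, -0.1, 3, 0, 0, 0, 70, 0.1, -0.1, 3, 0, 0, 0, 70]

```text
clock: 19.6
tcp_pos: [0.4689, -0.3155, 0.1422]
orientation: [2.091, 1.822, 0.414]
contact_force: [-0.4, -0.3, -0.1]
grip_width: 0.0702
```

Run:
```python
from h import *
Rw=tgtR(26); k=c2w([-.128,-.1585,.118]); P=k+Rw[:,2]*(.019)
delta(P,Rw,8); print(get_obs()["joints"].round(3),w2c(P))
```

```text
clock 19.6 tcp [ 0.4689 -0.3155  0.1422] case [-0.139  -0.1578  0.1422] F [-0.4 -0.3 -0.1] w 0.0702
tool shift mm [-0.6 -0.5 45.6] per row [-0.08 -0.06  5.7 ]
turn [-0.0057  0.0013 -0.0006] per row [-0.0007  0.0002 -0.0001]
[ 0.158  0.298  0.51   2.229 -0.994  0.416  2.933] [-0.11967095 -0.1585      0.10092291]
```

>>> servo_tool:
  increments: [-0.1, 0, 2, 0, 0, 0, 70, -0.1, 0, 2, 0, 0, 0, 70, -0.1, 0, 2, 0, 0, 0, 70, -0.1, 0, 2, 0, 0, 0, 70, -0.1, 0, 2, 0, 0, 0, 70, -0.1, 0, 2, 0, 0, 0, 70, 0, 0, 2, 0, 0, 0, 70, 0, 0, 2, 0, 0, 0, 70]

```text
clock: 20.6
tcp_pos: [0.4757, -0.317, 0.1279]
orientation: [2.091, 1.822, 0.414]
contact_force: [-0.3, -0.7, 0.1]
grip_width: 0.0702
```

Run:
```python
from h import *
Rw=tgtR(26); k=c2w([-.128,-.1585,.118]); P=k+Rw[:,2]*(.019)
delta(P,Rw,8); print(get_obs()["joints"].round(3),w2c(P))
o=get_obs();p,d=grab_frame("wrist");cv2.imwrite("pics/w10.png",p[:,:,::-1])
```

```text
clock 20.6 tcp [ 0.4757 -0.317   0.1279] case [-0.1321 -0.1584  0.1279] F [-0.3 -0.7  0.1] w 0.0702
tool shift mm [-0.1 -0.5 29.7] per row [-0.01 -0.06  3.71]
turn [-0.0057  0.0013 -0.0006] per row [-0.0007  0.0002 -0.0001]
[ 0.267  0.323  0.377  2.22  -1.004  0.372  2.941] [-0.11967095 -0.1585      0.10092291]
```

View pics/w10.png

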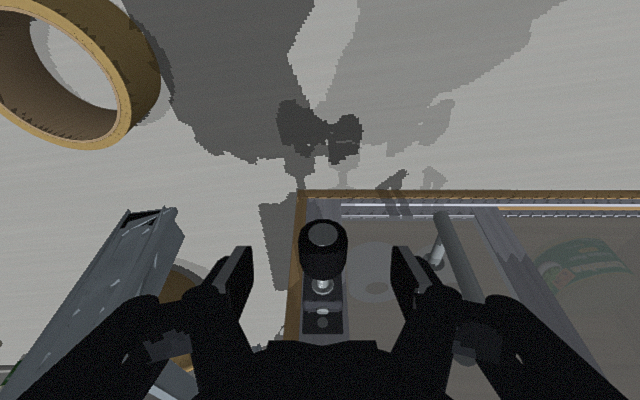

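The knob at (323,248) is centred between the fingers, and the bar at (460,260) is clear of the left finger.

>>> servo_tool:
  increments: [0, 0, 4, 0, 0, 0, 65, 0, 0, 4, 0, 0, 0, 65, 0, 0, 4, 0, 0, 0, 65, 0, 0, 4, 0, 0, 0, 65, 0, 0, 4, 0, 0, 0, 65, 0, 0, 4, 0, 0, 0, 65, 0, 0, 4, 0, 0, 0, 65, 0, 0, 0, 0, 0, 0, 65]

```text
clock: 21.65
tcp_pos: [0.4875, -0.3187, 0.1025]
orientation: [2.091, 1.822, 0.414]
contact_force: [-0.1, 0.3, -0.4]
grip_width: 0.065
```

>>> servo_tool:
  increments: [0, 0, 0, 0, 0, 0, 20, 0, 0, 0, 0, 0, 0, 20, 0, 0, 0, 0, 0, 0, 20, 0, 0, 0, 0, 0, 0, 20, 0, 0, 0, 0, 0, 0, 20, 0, 0, 0, 0, 0, 0, 20, 0, 0, 0, 0, 0, 0, 20, 0, 0, 0, 0, 0, 0, 20]
  squeeze: 60

```text
clock: 22.65
tcp_pos: [0.4876, -0.3183, 0.1031]
orientation: [2.091, 1.823, 0.415]
contact_force: [-2.9, 2.7, 5.9]
grip_width: 0.0261
```

Run:
```python
from h import *
Rw=tgtR(26); k=c2w([-.108,-.1585,.118]); P=k+Rw[:,2]*(.019)
delta(P,Rw,8); print(get_obs()["joints"].round(3),w2c(P))
```

```text
clock 22.65 tcp [ 0.4876 -0.3183  0.1031] case [-0.1201 -0.158   0.1031] F [-2.9  2.7  5.9] w 0.0261
tool shift mm [-0.5 17.4 10.8] per row [-0.06  2.18  1.35]
turn [-0.0054  0.0005 -0.0005] per row [-0.0007  0.0001 -0.0001]
[ 0.433  0.37   0.169  2.202 -1.006  0.293  2.946] [-0.09967095 -0.1585      0.10092291]
```

>>> servo_tool:
  increments: [0, 3.2, 1.5, 0, 0, 0, 20, 0, 3.2, 1.5, 0, 0, 0, 20, 0, 3.2, 1.5, 0, 0, 0, 20, 0, 3.2, 1.5, 0, 0, 0, 20, 0, 3.2, 1.5, 0, 0, 0, 20, 0, 3.2, 1.5, 0, 0, 0, 20, 0, 0, 0, 0, 0, 0, 20, 0, 0, 0, 0, 0, 0, 20]

```text
clock: 23.65
tcp_pos: [0.5074, -0.321, 0.103]
orientation: [2.092, 1.823, 0.415]
contact_force: [-9.5, 4.8, 11.3]
grip_width: 0.0264
```

Run:
```python
from h import *
Rw=tgtR(26); k=c2w([-.108,-.1585,.118]); P=k+Rw[:,2]*(.019)
delta(P,Rw,8); print(get_obs()["joints"].round(3),w2c(P))
o=get_obs();p,d=grab_frame("wrist");cv2.imwrite("pics/w11.png",p[:,:,::-1])
```

```text
clock 23.65 tcp [ 0.5074 -0.321   0.103 ] case [-0.1    -0.1581  0.103 ] F [-9.5  4.8 11.3] w 0.0264
tool shift mm [-0.4 -0.6  2.1] per row [-0.06 -0.07  0.26]
turn [-0.0067 -0.     -0.001 ] per row [-0.0008 -0.     -0.0001]
[ 0.395  0.394  0.195  2.165 -0.982  0.306  2.9  ] [-0.09967095 -0.1585      0.10092291]
```

View pics/w11.png

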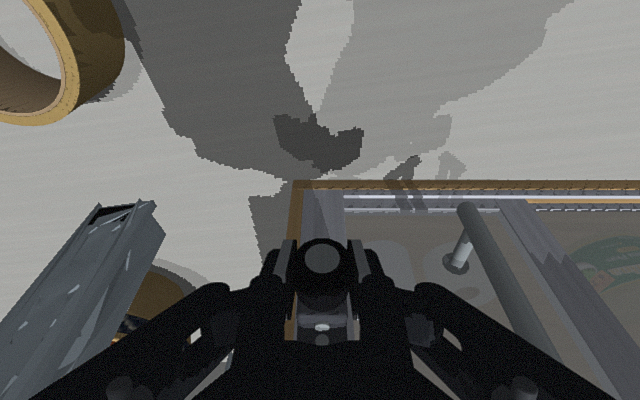

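The knob moved 20.1 mm and now meets 9.5 N, and no shaft is visible behind it. I'll give a small extra push, then release and retreat.

>>> servo_tool:
  increments: [0, 0.8, 0.4, 0, 0, 0, 20, 0, 0.8, 0.4, 0, 0, 0, 20, 0, 0, 0, 0, 0, 0, 20, 0, 0, 0, 0, 0, 0, 65, 0, 0, 0, 0, 0, 0, 65, 0, 0, 0, 0, 0, 0, 65, 0, 0, -6, 0, 0, 0, 65, 0, 0, -8, 0, 0, 0, 65]

```text
clock: 24.7
tcp_pos: [0.5041, -0.321, 0.1158]
orientation: [2.091, 1.822, 0.414]
contact_force: [-0.5, -0.2, 0.9]
grip_width: 0.0651
```

>>> servo_tool:
  increments: [0, 0, -9, 0, 0, 0, 65, 0, 0, -9, 0, 0, 0, 65, 0, 0, -9, 0, 0, 0, 65, 0, 0, -9, 0, 0, 0, 65, 0, 0, -9, 0, 0, 0, 65, 0, 0, -9, 0, 0, 0, 65, 0, 0, -9, 0, 0, 0, 65, 0, 0, -9, 0, 0, 0, 65]

```text
clock: 25.7
tcp_pos: [0.4732, -0.3166, 0.181]
orientation: [2.091, 1.822, 0.414]
contact_force: [-0.5, -0.2, -0.5]
grip_width: 0.0649
```

Run:
```python
from h import *
o=get_obs();print(o["clock"],w2c(o["tcp_pos"]),o["contact_force"].round(1),o["joints"].round(3))
p,d=grab_frame("wrist");cv2.imwrite("pics/w12.png",p[:,:,::-1])
c,T=cam("wrist",o)
for x in (-.121,-.141): print(proj(c,T,c2w([x,-.1585,.118])))
print(proj(c,T,c2w([-.106,-.0705,.168])))
p,d=grab_frame("side");cv2.imwrite("pics/side12.png",cv2.resize(p[110:280,210:400,::-1],None,fx=3.5,fy=3.5))
```

```text
25.7 [-0.13452525 -0.15835423  0.18099868] [-0.5 -0.2 -0.5] [ 0.234  0.219  0.405  2.185 -0.711  0.444  2.649]
[321.55068896 195.27556759]
[321.4778679  173.11126555]
[460.6675014  265.27907394]
```

View pics/w12.png

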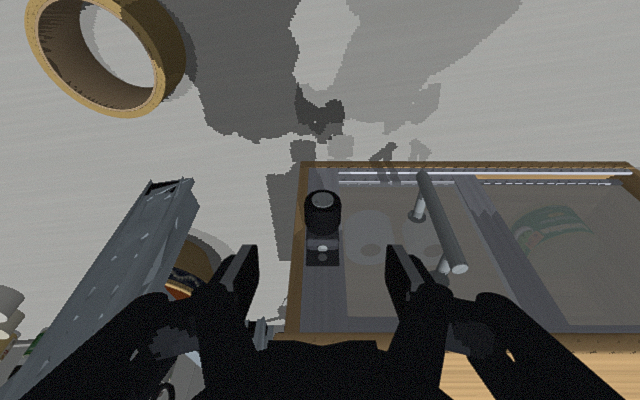

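View pics/side12.png

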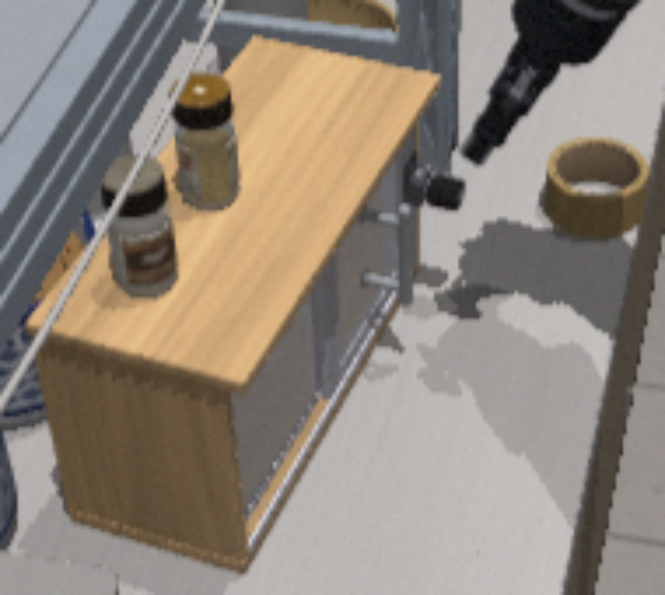

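The knob face is at (322,201). Home predicts row 195 and out predicts row 173, and the home views before the pull read 4 to 6 px below prediction too. The bar's top end at (459,268) matches a shut door, and the jars, tape and case are where they were. The gripper is clear and reads about 0 N.

```bash
python3 -c "
from bench import *
print(hand_in())"
```

```text
the job is handed in; nothing more can be done
None
```

I pulled the bolt out, slid the door shut, pushed the knob home and handed the job in at about 25.8 s of the 51 s. No verdict came back, so these are my own readings.

- **Bolt out:** the gripped knob travelled 20 mm and came up against its stop. The shaft showed behind it.
- **Door shut:** the bar moved about 94 mm and stopped, with about 20 N sideways. Afterwards it measured 88 mm from the knob, as the dimensions give for a shut door, to within 1–2 mm.
- **Bolt home:** the knob went in 20.1 mm against about 10 N. I gave it a small extra push, then released it.
- **At the end:** the last pictures show the knob at its home position and the bar where the shut door puts it. The jars and tape look unmoved, and the gripper was open and clear at about 0 N. I didn't measure the jars or tape. The pad was outside the last pictures, but nothing came near it.

**Disagreements:**
- The first approach ran joints 6 and 7 up against their limits, so I backed off and used a 26° lean. Joint 7 later came within about 0.015 rad of its limit again.
- The knob showed about 5 px off its predicted picture row, both before the pull and at the end. I put this down to a 2–3 mm error in the case pose or camera calibration.

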